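Key a die into its holder

ROBOT

A 6-joint arm with a two-finger parallel gripper is mounted at the origin on the work surface. World frame = base frame: x ahead of the robot, y to its left, z up, the work surface at z = 0. Lengths are in m, angles in rad, forces in N, time in s.
With the tool pointing down it reaches from about 0.325 to 0.75 m from the base axis. Payload 7.6 kg.
Tool frame: the origin (TCP) lies on the centre line of the jaws, within the pads' length; the fingertips stand 14 mm ahead of it and the grasp point (between the pads) lies 5 mm behind it; x points along the fingers, y is the direction in which the jaws open and shut, and the axes are right-handed (so a half turn about x gives the same grasp; the last joint's range is limited). The gripper opens to 85 mm and grips with 20 to 120 N. Pads are 22 mm wide; open, the fingers measure 114 mm over their backs; the gripper's body (76 mm by 85 mm) begins 54 mm behind the grasp point. The pads swing forward as they close: fully open they stand 13 mm farther back than shut.
Start: joints at [-1.316, 0.052, 1.401, -0, 1.689, -0.07], TCP at [0.168, -0.498, 0.245] pointing down, gripper open.
Joint ranges: [-2.9, 2.9], [-0.91, 2.17], [0.12, 2.37], [-1.06, 4.2], [0.26, 2.73], [-2.93, 2.93]. Speed limits (rad/s): [2.57, 2.57, 3.01, 3.14, 3.14, 3.14].

INTERFACE

Orientations are given as a unit quaternion [w, x, y, z].
In Python, from workcell import r, grab_frame, order, outline_of, pinpoint gives the robot as it stands. The module is installed in compiled form; this text tells all that it offers.
- The arm moves only by the tool step_arm, never from a script. Its argument "rows" is a list of rows, each an object with "dp": the shift along the tool's x, y, z in units of 12 cm (1.0 is 12 cm), a list of three; "delta_rot": the turn, a rotation vector about the tool's x, y, z in units of 30 degrees (1.0 is 30 degrees), a list of three. In form: [{"dp": [dx, dy, dz], "delta_rot": [wx, wy, wz]}, ...]. A call has 1 to 5 rows; each row is the pose to reach, as a shift and turn from the pose commanded when the call began, along the tool's axes at that moment; what a row does not reach only later rows make up. A row lasts 1/10 s, in which the tool goes at most 50 mm and 8.59 degrees, less where a joint would pass 70% of its speed; a pose out of reach is approached as far as the arm can. A call with a number of a shift or a turn outside -1 to 1 is refused whole. A call with a gripper value outside its range is refused whole. "grip" is the gripper command: -1 is shut, 1 is fully open, values between are in proportion, set as the call begins (left out, the last holds). The fingers move at their own pace and stop on an object; the grip force is fixed at half the most. Time passes only in rows, so rows that repeat a pose let the fingers close. It gives the time, the measured TCP pose, the force and the opening at its end, in the units of the state.
- r.read_state(): the state, without advancing time (a new reading comes with each control period).
- grab_frame(name): name is "scene" or "top"; returns a dict with "pixels" (480x640x3 uint8, red, green, blue), "depth" (480x640 float32, m along the optical axis (not along the pixel's ray), 0 where there is no reading), "fx", "fy", "cx", "cy" (pixels), "D" ([k1, k2, p1, p2, k3] as OpenCV has them; the pictures are not rectified), "extrinsics" (4x4, takes a point from world to camera coordinates). Camera axes: x right, y down, z forward; pixel columns grow to the right and rows downward; lengths in m; the calibration is good to about 2 mm. A picture is of the moment at which its call begins.
- order.finish_job(): hands the job in, once; it reports no verdict.
Trained networks look in the newest picture that a camera, given by its name, has taken for a name from the list of things; names that differ only in an ending like _2 or _b are one class to them, and where a whole thing is asked for, a point or a joint stands for the part that bears it (a point fixed in the world has none). Each returns a list of dicts, best first, with "p" (0 to 1); they miss things now and then, are a little off and sometimes report something else, mostly with a low value. They report only what shows in the picture. A call takes as long as a camera call. They do not tell look-alikes from the thing itself.
- outline_of(camera, query): "mask" (480x640 bool, what is visible of it) and "at" ([column, row] in pixels, amid what is visible of it).
- pinpoint(camera, query): "at" ([column, row] in pixels: a listed point, or the origin of a listed thing).
The state is a dict: "time": time; "joint_pos": joint angles; "joint_vel": joint speeds; "tau": joint torques, N m; "ee_pos": TCP position; "orientation": TCP orientation; "contact_force": force on the tool from outside, world axes, zero at the start; "ft_torque": the same for the moment, N m; "gripper_width": opening from 0.0 (shut) to 1.0 (fully open).
Only numpy, scipy, OpenCV 4.12 (cv2) and the standard library are available. Lean on these libraries where they do the work, as an engineer would, in place of code of your own. Each camera call takes 0.05 s, during which the arm holds its last target. There are 200 camera calls.

TASK

The round die sits proud and turned the wrong way in its holder on the bench. With a fingertip, push the stud on its top round until the notch in its rim stands over the holder's key pin, then press the die down until it is fully home, flush with the holder's ring, and leave it there. Do not lift the die, and leave the two punches and the bush beside it where they stand.

Things in the scene. Friction and masses are not known exactly. Their poses are not given: they have to be found in the camera images.
- holder: Fixed die holder, dark steel: square base plate 150 x 150 mm, 20 mm thick, carrying a round ring (inside radius 51.5, outside radius 66, 12 mm high, its top 32 mm above the bench) with a gap at the holder's +x side for the pin. Origin: on the ring's axis, centre of the base's underside, on the bench; z up. Four screw heads 5 mm high stand on the base corners.
- pad (a joint): Travel in m of the brass pad (28 mm radius) in the pocket floor, hidden under the die, which carries it: 0 = up, 0.006 = down, the die then rests on the pocket floor. It slides straight down under a push of about 7 to 11 N on the middle of the die, and stays where it is pushed: no spring back.
- pin (a point): Top of the inner end of the key pin: a round steel pin 10 mm thick lying radially in the ring's gap along the holder's +x, its top 25 mm above the bench (1 mm below the die at first), reaching in to 43.5 mm from the axis; this point is 46 mm from the axis. The pin's round head (18 mm) shows outside the base plate.
- die: Loose round steel disc, 100 mm across, 12 mm thick, about 0.55 kg, in the ring with 1 mm play all round. Origin: centre of its underside, 26 mm above the bench at first (top face 6 mm proud), 20 mm when home (flush). z up, notch at its +x side, stud at its -x side. Oiled: turns both ways with slight friction, stays as left. Goes down only with the notch over the pin (within about 2.5 degrees).
- notch (a point): Middle of the notch at the level of the die's underside, 45.5 mm from the die's axis. The notch is 14 mm wide, 9 mm deep, and goes through the full thickness.
- stud (a point): Centre of the top of the stud: an upright round steel stud, 14 mm in diameter, standing 20 mm above the die's top face, 34 mm from the die's axis, opposite the notch.
- top (a point): Centre of the die's top face, a flat area (marked by a dark disc 22 mm across) free of obstacles within 27 mm of the axis; the place to press.
- punch_a: Bystander: loose steel spring punch with blue rings, standing upright, 44 mm across at most, 74 mm tall. Origin: centre of its underside.
- punch_b: Bystander: loose steel spring punch with dark rings, standing upright, 44 mm across at most, 74 mm tall. Origin: centre of its underside.
- bush: Bystander: loose steel ring, 52 mm across, 28 mm hole, 35 mm tall. Origin: centre of its underside.
Mind the look-alikes: they are no part of the job. Leave any brown or red look-alike of the die alone.

How it is judged:
By the outcome, as a careful person would: the job done as asked, in the order asked, and still so for the second after the job is handed in, with the robot touching nothing.
It also fails if it takes over 48 s, if anything falls off the work surface, if the arm or the gripper's body presses on something with over 40 N, if the wrist force passes 120 N, or if a joint passes its speed limit or range.

## Working session

There is one attempt and no reset: what is moved stays moved. The work goes in short steps, Python scripts to look and compute and a tool call to move; the robot and the scene stay as the last step left them, time stands still between calls to the robot, and variables do not carry over. Pictures are saved under pics/ and viewed, about 8 in all and at most 12, crops included, and the job is handed in when it is done.

Besides the shell and the picture viewer there is one more tool, called after ">>>" by a JSON object that holds its "op" and its "data", one argument or row to a line. step_arm: Moves the arm, as the interface text tells. Shifts and turns lie within -1 to 1; 1 stands for 12 cm of shift or 30 degrees of turn. Its arguments: {"type":"object","properties":{"rows":{"type":"array","items":{"type":"object","properties":{"dp":{"type":"array","items":{"type":"number"}},"delta_rot":{"type":"array","items":{"type":"number"}}}}},"grip":{"type":"number"}},"required":["rows"]}

```bash
mkdir -p pics
cat > h.py <<'E'
import numpy as np, cv2
from workcell import r, grab_frame, order, outline_of, pinpoint
def world(f,uv,z=None):
    K=np.array([[f['fx'],0,f['cx']],[0,f['fy'],f['cy']],[0,0,1.]])
    n=cv2.undistortPoints(np.array([[uv]],float),K,np.array(f['D'],float))[0,0]
    T=np.array(f['extrinsics']);R=T[:3,:3];t=T[:3,3];c=-R.T@t
    d=R.T@np.array([n[0],n[1],1])
    if z is None:
        u,v=int(round(uv[0])),int(round(uv[1])); p=f['depth'][v-1:v+2,u-1:u+2]; p=p[p>0]
        return c+d*(np.median(p) if p.size else np.nan)
    return c+d*(z-c[2])/d[2]
def save(f,name,box=None,s=1):
    im=f['pixels'][:,:,::-1]
    if box: a,b,c,d=box; im=im[b:d,a:c]
    cv2.imwrite('pics/'+name,cv2.resize(im,None,fx=s,fy=s,interpolation=cv2.INTER_CUBIC))
E
python3 - <<'E'
from h import *
Z=dict(holder=0,pin=.025,die=.026,notch=.026,stud=.058,top=.038,punch_a=0,punch_b=0,bush=0)
ims=[]
for c in('scene','top'):
    f=grab_frame(c); ims.append(f['pixels'][:,:,::-1])
    for q,z in Z.items():
        for d in pinpoint(c,q)[:3]:
            print(c,q,np.round(d['at'],1),round(d['p'],2),np.round(world(f,d['at'],z),4),np.round(world(f,d['at']),3))
cv2.imwrite('pics/a1.png',ims[0]);cv2.imwrite('pics/a2.png',ims[1])
s=r.read_state();print(s)
E
```

```text
scene holder [316.  265.5] 0.6 [0.5724 0.035  0.    ] [0.596 0.054 0.038]
scene holder [346.3 282.3] 0.59 [0.5691 0.0948 0.    ] [0.593 0.11  0.038]
scene pin [315.9 266.3] 0.59 [0.5894 0.0482 0.025 ] [0.597 0.054 0.037]
scene die [438.4 227.9] 0.94 [0.393  0.1614 0.026 ] [0.38  0.158 0.012]
scene die [250.6 388.5] 0.7 [0.7996 0.1078 0.026 ] [0.796 0.102 0.012]
scene die [344.  270.7] 0.61 [0.5694 0.0888 0.026 ] [0.578 0.094 0.038]
scene notch [411.2 230.3] 0.74 [0.4273 0.1275 0.026 ] [ 0.403  0.118 -0.   ]
scene notch [355.3 289. ] 0.7 [0.5872 0.123  0.026 ] [0.591 0.125 0.031]
scene notch [226.3 377.9] 0.67 [0.8091 0.0729 0.026 ] [0.806 0.067 0.012]
scene stud [457.8 214.1] 0.66 [0.3756 0.181  0.058 ] [0.348 0.174 0.032]
scene stud [233.1 225.7] 0.65 [ 0.6278 -0.0927  0.058 ] [ 0.612 -0.114  0.031]
scene stud [276.3 386.9] 0.57 [0.7862 0.1431 0.058 ] [0.779 0.134 0.031]
scene top [350.9 265.1] 0.84 [0.5617 0.0958 0.038 ] [0.562 0.096 0.038]
scene top [234.9 245.2] 0.82 [ 0.645 -0.075  0.038] [ 0.631 -0.094  0.012]
scene top [440.1 226.9] 0.64 [0.4009 0.166  0.038 ] [0.376 0.159 0.0
[... 1830 characters left out ...]
8]
{'time': 1.0, 'joint_pos': array([-1.31630834e+00,  5.21862606e-02,  1.40064603e+00,  1.27750025e-05,
        1.68861001e+00, -7.03048191e-02]), 'joint_vel': array([ 5.01674243e-05, -1.99995339e-04,  1.64951429e-03, -7.62649364e-04,
       -1.06141721e-04, -2.55801081e-04]), 'tau': array([-1.63077893e-03, -3.81550169e+01, -3.60313332e+01, -1.12650412e-04,
        3.62122391e-04,  2.06056194e-05]), 'ee_pos': array([ 0.16756476, -0.49757515,  0.2453578 ]), 'orientation': array([ 0.11438057,  0.6978124 ,  0.11427553, -0.69779369]), 'contact_force': array([ 0.31320054,  0.20433637, -0.48970193]), 'ft_torque': array([-0.06166535, -0.02936879,  0.02463167]), 'gripper_width': 1.0039179735588335}
```

View pics/a1.png

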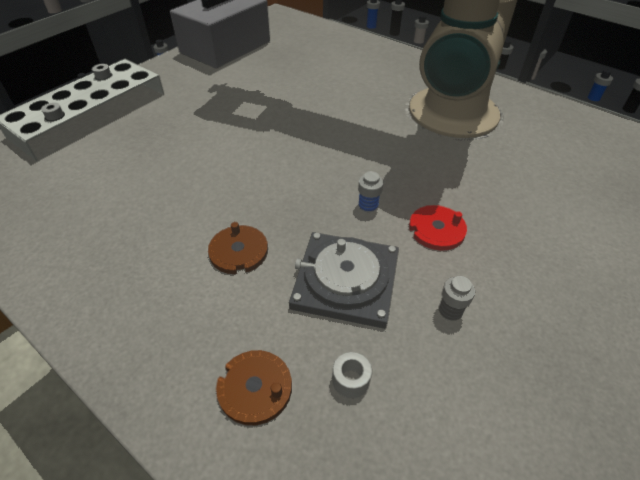

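View pics/a2.png

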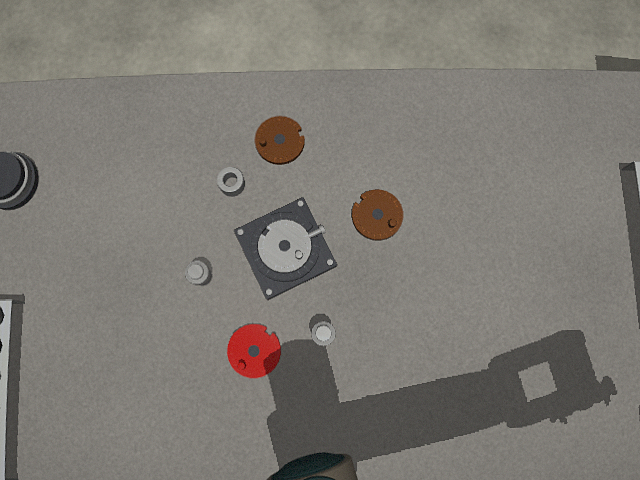

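The die is the grey steel disc in the holder: top view (285,246), scene view (347,266). The look-alikes are brown at top (280,140), brown at (377,215) and red at (253,350), and I'll leave all three alone. The pin points right to about (320,230), the notch is at (264,232) and the stud at (298,255). Next I'll take a close crop and measure from depth.

```bash
cat >> h.py <<'E'
def cloud(f):
    K=np.array([[f['fx'],0,f['cx']],[0,f['fy'],f['cy']],[0,0,1.]])
    v,u=np.mgrid[:480,:640]; uv=np.stack([u,v],-1).reshape(-1,1,2).astype(float)
    n=cv2.undistortPoints(uv,K,np.array(f['D'],float))[:,0]
    d=f['depth'].reshape(-1,1).astype(float)
    T=np.array(f['extrinsics']); P=(np.c_[n,np.ones(len(n))]*d-T[:3,3])@T[:3,:3]
    P[d[:,0]==0]=np.nan
    return P.reshape(480,640,3)
E
python3 - <<'E'
from h import *
for c in('top','scene'):
    f=grab_frame(c);P=cloud(f);z=P[...,2]
    near=np.hypot(P[...,0]-.570,P[...,1]-.092)<.13
    m=near&(abs(z-.038)<.0025)&(np.hypot(P[...,0]-.570,P[...,1]-.092)<.06)
    q=P[m];(cx,cy),rad=cv2.minEnclosingCircle((q[:,:2]*1000).astype(np.float32))
    print(c,'die',m.sum(),cx,cy,rad,q.mean(0),np.median(q[:,2]))
    s=near&(z>.053)&(np.hypot(P[...,0]-.570,P[...,1]-.092)<.05);print(' stud',s.sum(),P[s].mean(0))
    b=near&(z>.014)&(z<.07); b=near&(abs(z-.0215)<.005)
    print(' base',cv2.minAreaRect((P[b][:,:2]*1000).astype(np.float32)))
    # pin head outside the plate: beyond 78mm
    R=np.hypot(P[...,0]-.570,P[...,1]-.092)
    h=near&(z>.008)&(R>.078)&(R<.1); h&=(P[...,1]<.04)
    if h.any(): print(' head?',h.sum(),P[h].mean(0))
    if c=='top': save(f,'b.png',(225,190,345,305),5)
    else: save(f,'c.png',(285,225,405,330),5)
E
```

```text
top die 1708 569.1029052734375 92.85903930664062 59.101383209228516 [0.56662868 0.09302338 0.03807456] 0.0380407822225114
 stud 47 [0.54642382 0.06548797 0.05707866]
 base ((568.857177734375, 88.48089599609375), (150.275146484375, 159.5678253173828), 24.93306541442871)
 head? 285 [0.54015601 0.01460686 0.02056279]
scene die 2469 566.280517578125 91.31141662597656 51.42637252807617 [0.56869292 0.0932551  0.03796261] 0.037981387650155504
 stud 58 [0.54728966 0.06489441 0.05680136]
 base ((567.8562622070312, 87.6230239868164), (151.95237731933594, 158.63922119140625), 25.10114288330078)
 head? 269 [0.54605571 0.01405253 0.02072422]
```

View pics/b.png

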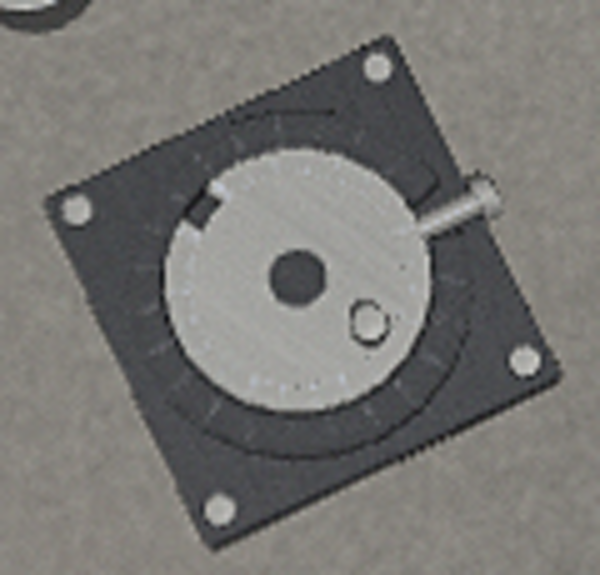

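The crop shows the steel die with its dark centre disc at crop (298,277), stud at (369,322), notch at (203,207), pin at (440,222) and pin head at (485,195). From depth, the die is at about (0.567, 0.0925), the stud is at 233° with r = 34.1 mm (as specified), and the pin is at about −65°. I'll push the stud about 118° clockwise, to 115°, with shut fingers, using the tool's −z face and rotating the tool along with it.

```bash
cat >> h.py <<'E'
from scipy.spatial.transform import Rotation as Ro
def pose():
    s=r.read_state();q=np.array(s['orientation']);return np.array(s['ee_pos']),Ro.from_quat(q[[1,2,3,0]]),s
def plan(targets,p=None,yaw=None,dec=2):
    """targets: (x,y,z,yaw_z deg); prints move-call numbers, tool assumed to point down"""
    p0,R,s=pose(); z=R.as_matrix()[:,2]
    p=p0 if p is None else np.array(p); yaw=np.degrees(np.arctan2(z[1],z[0])) if yaw is None else yaw
    print('t',round(s['time'],2),'p',np.round(p0,4),'yaw',round(yaw,2),'F',np.round(s['contact_force'],1),'tilt',np.round(R.as_matrix()[:,0],3))
    for t in targets:
        t=np.array(t,float)
        while 1:
            D=t[:3]-p; a=(t[3]-yaw+180)%360-180
            if np.linalg.norm(D)<.0005 and abs(a)<.2: break
            k=min(1,.119/max(np.linalg.norm(D),1e-9),29.9/max(abs(a),1e-9))
            zz=np.array([np.cos(np.radians(yaw)),np.sin(np.radians(yaw)),0]);x=np.array([0,0,-1.]);M=np.c_[x,np.cross(zz,x),zz]
            u=np.round(M.T@D*k/.12,dec);w=round(-a*k/30,dec)
            p=p+M@u*.12; yaw-=w*30
            print('dp',u.tolist(),'rot',w,'->',np.round(p,4),round(yaw,1))
            if k==1: break
E
python3 - <<'E'
from h import *
plan([(.5675,.0495,.12,-37),(.5675,.0495,.08,-37)])
E
```

```text
t 1.1 p [ 0.1676 -0.4976  0.2453] yaw -161.39 F [-0.2  0.2 -1.1] tilt [ 0. -0. -1.]
dp [0.18, -0.56, -0.8] rot -0.72 -> [ 0.2371 -0.4032  0.2237] -139.8
dp [0.18, -0.23, -0.95] rot -0.72 -> [ 0.3063 -0.3086  0.2021] -118.2
dp [0.18, 0.13, -0.97] rot -0.71 -> [ 0.3751 -0.2133  0.1805] -96.9
dp [0.18, 0.48, -0.85] rot -0.72 -> [ 0.4445 -0.119   0.1589] -75.3
dp [0.18, 0.76, -0.62] rot -0.72 -> [ 0.5138 -0.0239  0.1373] -53.7
dp [0.14, 0.72, -0.23] rot -0.56 -> [0.5671 0.0495 0.1205] -36.9
dp [0.34, 0.0, 0.0] rot 0.0 -> [0.5671 0.0495 0.0797] -36.9
```

>>> {"op": "step_arm", "data": {
  "rows": [
    {"dp": [0.06,-0.19,-0.27],"delta_rot": [-0.24,0,0]},
    {"dp": [0.12,-0.38,-0.54],"delta_rot": [-0.48,0,0]},
    {"dp": [0.18,-0.56,-0.8],"delta_rot": [-0.72,0,0]},
    {"dp": [0.18,-0.56,-0.8],"delta_rot": [-0.72,0,0]}
  ],
  "grip": -1
}}

```text
time: 1.5
ee_pos: [0.2389, -0.4004, 0.223]
orientation: [0.245, 0.663, 0.246, -0.663]
contact_force: [-1.4, -1.1, 0.4]
gripper_width: 0.329
```

>>> {"op": "step_arm", "data": {
  "rows": [
    {"dp": [0.06,-0.08,-0.32],"delta_rot": [-0.24,0,0]},
    {"dp": [0.12,-0.15,-0.63],"delta_rot": [-0.48,0,0]},
    {"dp": [0.18,-0.23,-0.95],"delta_rot": [-0.72,0,0]},
    {"dp": [0.18,-0.23,-0.95],"delta_rot": [-0.72,0,0]}
  ]
}}

```text
time: 1.9
ee_pos: [0.3078, -0.306, 0.2015]
orientation: [0.365, 0.606, 0.366, -0.605]
contact_force: [-0.3, 0.5, 0.2]
gripper_width: 0.003
```

>>> {"op": "step_arm", "data": {
  "rows": [
    {"dp": [0.06,0.04,-0.32],"delta_rot": [-0.24,0,0]},
    {"dp": [0.12,0.09,-0.65],"delta_rot": [-0.47,0,0]},
    {"dp": [0.18,0.13,-0.97],"delta_rot": [-0.71,0,0]},
    {"dp": [0.18,0.13,-0.97],"delta_rot": [-0.71,0,0]}
  ]
}}

```text
time: 2.3
ee_pos: [0.3763, -0.2112, 0.1799]
orientation: [0.47, 0.528, 0.471, -0.528]
contact_force: [-1.0, -1.1, 0.3]
gripper_width: -0.005
```

>>> {"op": "step_arm", "data": {
  "rows": [
    {"dp": [0.06,0.16,-0.28],"delta_rot": [-0.24,0,0]},
    {"dp": [0.12,0.32,-0.57],"delta_rot": [-0.48,0,0]},
    {"dp": [0.18,0.48,-0.85],"delta_rot": [-0.72,0,0]},
    {"dp": [0.18,0.48,-0.85],"delta_rot": [-0.72,0,0]}
  ]
}}

```text
time: 2.7
ee_pos: [0.4457, -0.1174, 0.1582]
orientation: [0.56, 0.431, 0.561, -0.431]
contact_force: [0.1, -0.8, 0.7]
gripper_width: 0.0
```

>>> {"op": "step_arm", "data": {
  "rows": [
    {"dp": [0.06,0.25,-0.2],"delta_rot": [-0.24,0,0]},
    {"dp": [0.12,0.5,-0.41],"delta_rot": [-0.48,0,0]},
    {"dp": [0.18,0.76,-0.62],"delta_rot": [-0.72,0,0]},
    {"dp": [0.18,0.76,-0.62],"delta_rot": [-0.72,0,0]}
  ]
}}

```text
time: 3.1
ee_pos: [0.515, -0.0227, 0.1364]
orientation: [0.631, 0.318, 0.632, -0.318]
contact_force: [-1.2, -1.1, 0.4]
gripper_width: 0.001
```

>>> {"op": "step_arm", "data": {
  "rows": [
    {"dp": [0.05,0.24,-0.08],"delta_rot": [-0.19,0,0]},
    {"dp": [0.1,0.48,-0.15],"delta_rot": [-0.37,0,0]},
    {"dp": [0.14,0.72,-0.23],"delta_rot": [-0.56,0,0]},
    {"dp": [0.14,0.72,-0.23],"delta_rot": [-0.56,0,0]}
  ]
}}

```text
time: 3.5
ee_pos: [0.5681, 0.0496, 0.12]
orientation: [0.671, 0.224, 0.671, -0.224]
contact_force: [0.6, -0.9, -0.3]
gripper_width: 0.001
```

Run:
```python
from h import *
plan([(.5675,.0495,.08,-37)])
f=grab_frame('scene');P=cloud(f)
p,_,s=pose();print(s['gripper_width'])
m=(np.hypot(P[...,0]-p[0],P[...,1]-p[1])<.05)&(P[...,2]>.065)&(P[...,2]<.15)
q=P[m];print(len(q),np.percentile(q[:,2],[0,1,5]))
lo=q[q[:,2]<.115];print(lo.min(0),lo.max(0))
# extents along tool axes
M=_.as_matrix();L=(lo-p)@M;print(np.percentile(L,[1,99],axis=0))
save(f,'d.png',(240,120,440,320),3)
```

```text
t 3.5 p [0.5681 0.0496 0.12  ] yaw -36.88 F [ 0.6 -0.9 -0.3] tilt [-0. -0. -1.]
dp [0.33, -0.0, -0.0] rot 0.0 -> [0.5681 0.0496 0.0804] -36.9
0.003103032312244136
216 [0.10449918 0.10554863 0.10995157]
[0.56223932 0.03810289 0.10449918] [0.5791975  0.06284423 0.11496584]
[[ 0.00542352 -0.00527709 -0.01148619]
 [ 0.0155647   0.01254782  0.00991565]]
```

View pics/d.png

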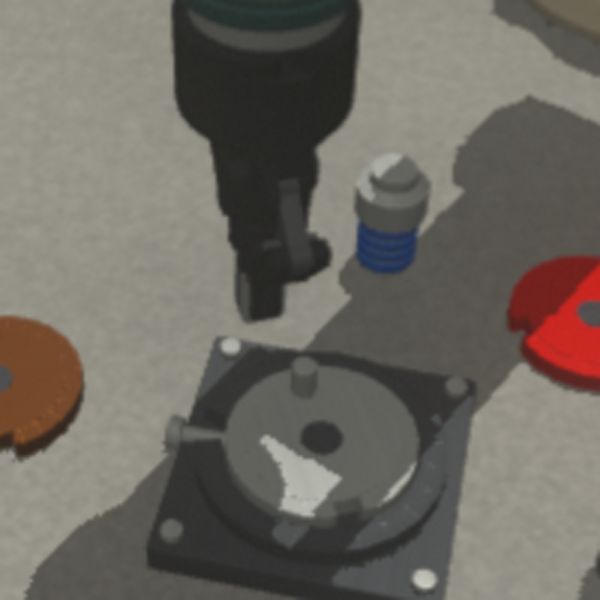

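The shut fingertips show at crop (262,310), and depth puts them about 15 mm ahead of the TCP and about ±11 mm wide. The stud is at crop (303,375). The finger is trailing the stud as intended, so I'll lower it beside the stud and compute the push arc.

>>> {"op": "step_arm", "data": {
  "rows": [
    {"dp": [0.2,0,0],"delta_rot": [0,0,0]},
    {"dp": [0.4,0,0],"delta_rot": [0,0,0]},
    {"dp": [0.5,0,0],"delta_rot": [0,0,0]},
    {"dp": [0.51,0,0],"delta_rot": [0,0,0]},
    {"dp": [0.51,0,0],"delta_rot": [0,0,0]}
  ]
}}

```text
time: 4.05
ee_pos: [0.5674, 0.0486, 0.0602]
orientation: [0.671, 0.224, 0.67, -0.224]
contact_force: [0.5, 0.6, 0.2]
gripper_width: 0.004
```

```bash
cat >> h.py <<'E'
def arc(th,C=(.567,.0925),z=.058,off=18,rad=34):
    a=np.radians(th);u=np.array([np.cos(a),np.sin(a)]);t=np.array([-u[1],u[0]])
    p=np.array(C)+(rad*u+off*t)/1000
    return (*p,z,th+90)   # tool z along trailing tangent
E
python3 - <<'E'
from h import *
plan([arc(t) for t in (233,223,213,203,193,183,173,163,153,143,133,125)],dec=3)
E
```

```text
t 4.05 p [0.5674 0.0486 0.0602] yaw -37.0 F [0.5 0.6 0.2] tilt [ 0.001 -0.    -1.   ]
dp [0.018, 0.007, -0.073] rot -0.0 -> [0.5609 0.0545 0.058 ] -37.0
dp [0.0, -0.022, -0.051] rot 0.333 -> [0.5544 0.0561 0.058 ] -47.0
dp [0.0, -0.022, -0.052] rot 0.334 -> [0.5483 0.0589 0.058 ] -57.0
dp [0.0, -0.021, -0.051] rot 0.333 -> [0.5428 0.0626 0.058 ] -67.0
dp [0.0, -0.022, -0.052] rot 0.333 -> [0.5379 0.0673 0.058 ] -77.0
dp [0.0, -0.022, -0.051] rot 0.334 -> [0.534  0.0727 0.058 ] -87.0
dp [0.0, -0.022, -0.052] rot 0.333 -> [0.531  0.0788 0.058 ] -97.0
dp [0.0, -0.022, -0.051] rot 0.333 -> [0.5292 0.0852 0.058 ] -107.0
dp [0.0, -0.021, -0.052] rot 0.334 -> [0.5286 0.0919 0.058 ] -117.0
dp [0.0, -0.022, -0.051] rot 0.333 -> [0.529  0.0986 0.058 ] -127.0
dp [0.0, -0.022, -0.052] rot 0.333 -> [0.5306 0.1051 0.058 ] -137.0
dp [0.0, -0.018, -0.041] rot 0.267 -> [0.5328 0.1101 0.058 ] -145.0
```

>>> {"op": "step_arm", "data": {
  "rows": [
    {"dp": [0.008,0,-0.03],"delta_rot": [0,0,0]},
    {"dp": [0.01,0,-0.06],"delta_rot": [0,0,0]},
    {"dp": [0.01,0,-0.073],"delta_rot": [0,0,0]}
  ]
}}

```text
time: 4.35
ee_pos: [0.5601, 0.0551, 0.0588]
orientation: [0.671, 0.224, 0.67, -0.224]
contact_force: [-0.4, 0.2, 0.9]
gripper_width: -0.002
```

>>> {"op": "step_arm", "data": {
  "rows": [
    {"dp": [0,-0.017,-0.038],"delta_rot": [0.25,0,0]},
    {"dp": [0,-0.029,-0.078],"delta_rot": [0.5,0,0]},
    {"dp": [0,-0.036,-0.12],"delta_rot": [0.75,0,0]},
    {"dp": [0,-0.037,-0.162],"delta_rot": [1,0,0]},
    {"dp": [0,-0.037,-0.162],"delta_rot": [1,0,0]}
  ]
}}

```text
time: 4.85
ee_pos: [0.5416, 0.0633, 0.0584]
orientation: [0.59, 0.39, 0.59, -0.39]
contact_force: [0.2, 0.4, 0.0]
gripper_width: 0.002
```

Run:
```python
from h import *
plan([arc(203)],dec=3)
for c in('scene','top'):
    f=grab_frame(c)
    for q,z in (('stud',.058),('notch',.038),('top',.038)):
        for d in pinpoint(c,q)[:4]:
            w=world(f,d['at'],z)[:2]-[.567,.0925]
            if np.hypot(*w)<.06: print(c,q,round(d['p'],2),np.round(w*1000,1),np.degrees(np.arctan2(w[1],w[0])))
    if c=='scene': save(f,'e.png',(265,200,415,340),4)
```

```text
t 4.85 p [0.5416 0.0633 0.0584] yaw -66.92 F [0.2 0.4 0. ] tilt [ 0.  0. -1.]
dp [0.004, 0.006, 0.009] rot 0.003 -> [0.5427 0.0626 0.0579] -67.0
scene stud 0.94 [-36.3 -11.6] -162.31736163286976
scene notch 0.97 [49.  17.5] 19.63563061194811
scene top 0.6 [-5.8  0.4] 175.80990430105547
top stud 0.82 [-29.3 -14.9] -153.0484655840457
top top 0.77 [-2.3  3.7] 122.12235115779734
```

View pics/e.png

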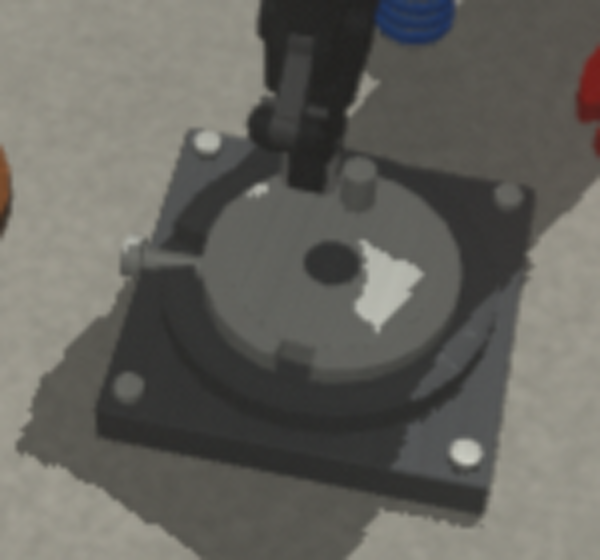

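The stud (crop 360,182) and the notch (crop 295,355) have turned about 30° with the finger, and the force is near zero. I'll carry on with two more 30° arcs.

>>> {"op": "step_arm", "data": {
  "rows": [
    {"dp": [0,-0.017,-0.038],"delta_rot": [0.25,0,0]},
    {"dp": [0,-0.029,-0.078],"delta_rot": [0.5,0,0]},
    {"dp": [0,-0.036,-0.12],"delta_rot": [0.75,0,0]},
    {"dp": [0,-0.037,-0.162],"delta_rot": [1,0,0]},
    {"dp": [0,-0.037,-0.162],"delta_rot": [1,0,0]}
  ]
}}

```text
time: 5.75
ee_pos: [0.53, 0.0793, 0.0581]
orientation: [-0.469, -0.529, -0.469, 0.529]
contact_force: [0.3, -1.0, 0.1]
gripper_width: -0.002
```

>>> {"op": "step_arm", "data": {
  "rows": [
    {"dp": [0,-0.017,-0.038],"delta_rot": [0.25,0,0]},
    {"dp": [0,-0.029,-0.078],"delta_rot": [0.5,0,0]},
    {"dp": [0,-0.036,-0.12],"delta_rot": [0.75,0,0]},
    {"dp": [0,-0.037,-0.162],"delta_rot": [1,0,0]},
    {"dp": [0,-0.037,-0.162],"delta_rot": [1,0,0]}
  ]
}}

```text
time: 6.25
ee_pos: [0.5282, 0.099, 0.0581]
orientation: [0.317, 0.632, 0.317, -0.632]
contact_force: [0.6, -0.1, 0.3]
gripper_width: -0.0
```

```bash
cat > m.py <<'E'
from h import *
def measure(C=(.567,.0925),zt=.038):
    for c in('scene','top'):
        f=grab_frame(c);P=cloud(f)
        for q,z in (('stud',zt+.02),('notch',zt),('top',zt),('pin',.025)):
            for d in pinpoint(c,q)[:4]:
                w=world(f,d['at'],z)[:2]-C
                if np.hypot(*w)<.06: print(c,q,round(d['p'],2),np.round(d['at'],1),np.round(w*1000,1),round(np.degrees(np.arctan2(w[1],w[0])),1))
        R=np.hypot(P[...,0]-C[0],P[...,1]-C[1]);m=(R<.045)&(P[...,2]>zt+.014)&(P[...,2]<zt+.023)
        if m.any():
            w=P[m].mean(0)[:2]-C;print(c,'depth>stud',m.sum(),np.round(w*1000,1),round(np.degrees(np.arctan2(w[1],w[0])),1))
        m=(R<.026)&(abs(P[...,2]-zt)<.012);print(c,'top z',m.sum(),np.median(P[m][:,2]))
    return f
E
python3 - <<'E'
from m import *
plan([arc(143),arc(123)],dec=3)
f=measure()
E
```

```text
t 6.25 p [0.5282 0.099  0.0581] yaw -126.73 F [ 0.6 -0.1  0.3] tilt [ 0. -0. -1.]
dp [0.001, 0.008, -0.001] rot 0.009 -> [0.5291 0.0986 0.0579] -127.0
dp [-0.0, -0.035, -0.106] rot 0.667 -> [0.5334 0.1113 0.0579] -147.0
scene stud 0.79 [370.3 255. ] [-26.1  23.4] 138.1
scene notch 0.64 [316.3 275.3] [ 43.8 -26.5] -31.2
scene top 0.7 [348.7 266.1] [-1.5  1.8] 131.3
scene pin 0.91 [314.5 263.6] [ 19.5 -49.4] -68.5
scene depth>stud 115 [-28.2  15.6] 151.1
scene top z 688 0.038185138920599715
top pin 0.76 [308.3 231.6] [ 28.4 -45.9] -58.3
top top z 0 nan
  return _methods._mean(a, axis=axis, dtype=dtype,
  ret = ret.dtype.type(ret / rcount)
```

>>> {"op": "step_arm", "data": {
  "rows": [
    {"dp": [0,-0.014,-0.03],"delta_rot": [0.2,0,0]},
    {"dp": [0,-0.024,-0.061],"delta_rot": [0.4,0,0]},
    {"dp": [0,-0.035,-0.106],"delta_rot": [0.67,0,0]},
    {"dp": [0,-0.035,-0.106],"delta_rot": [0.67,0,0]}
  ]
}}

```text
time: 7.15
ee_pos: [0.5325, 0.1119, 0.0581]
orientation: [0.201, 0.678, 0.201, -0.678]
contact_force: [-0.3, 0.2, -0.5]
gripper_width: 0.003
```

```bash
python3 - <<'E' 2>/dev/null
from m import *
plan([arc(123)],dec=3)
measure()
f=grab_frame('scene'); save(f,'f.png',(280,210,410,320),5)
E
```

```text
t 7.15 p [0.5325 0.1119 0.0581] yaw -147.01 F [-0.3  0.2 -0.5] tilt [ 0.  0. -1.]
dp [0.001, 0.009, -0.003] rot -0.0 -> [0.5334 0.1112 0.058 ] -147.0
scene stud 0.65 [369.1 259. ] [-18.4  26.4] 124.8
scene notch 0.96 [316.1 266.6] [ 30.7 -37.3] -50.5
scene top 0.96 [350.7 264.4] [-6.2  2.2] 160.3
scene depth>stud 120 [-20.5  25.5] 128.8
scene top z 691 0.03808147553992934
top pin 0.97 [306.7 228.9] [ 33.7 -42.9] -51.8
top top z 4 0.03832944340989185
```

View pics/f.png

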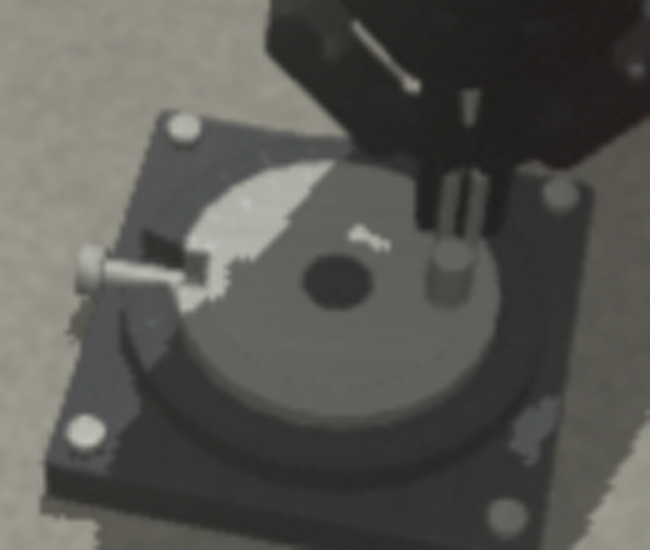

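The notch (crop ~200,268) is nearly at the pin's inner end (crop ~185,275), with the stud top at (453,250), the disc centre at (338,282) and the pin head at (88,270). Next I'll compute the relative angles from these pixels.

```bash
python3 - <<'E' 2>/dev/null
from m import *
f=grab_frame('scene')
g=lambda u,v,z: world(f,(280+u/5-.4,210+v/5-.4),z)[:2]
an=lambda w: round(np.degrees(np.arctan2(w[1],w[0])),1)
c=g(338,282,.038);s=g(453,250,.058);w=s-c;print('c',c,'stud',np.hypot(*w),an(w))
S=np.array([g(*p,.025) for p in((184,128),(562,193),(507,517),(87,433))]);print('screws',S.mean(0),[an(S[(i+1)%4]-S[i]) for i in range(4)])
print('pin',an(g(100,271,.022)-g(175,274,.022)),an(g(88,270,.022)-S.mean(0)))
print('notch',an(g(198,268,.038)-c),np.hypot(*(g(198,268,.038)-c)))
# disc / stud by grey level
P=cloud(f);v=f['pixels'].mean(2);m=(np.hypot(P[...,0]-c[0],P[...,1]-c[1])<.018)&(abs(P[...,2]-.038)<.004)&(v<60)
ys,xs=np.nonzero(m);print('disc',m.sum(),xs.mean(),ys.mean(),world(f,(xs.mean(),ys.mean()),.038))
cv2.imwrite('pics/z.png',0*v)
E
```

```text
c [0.56674205 0.09232169] stud 0.03378948635557125 122.5
screws [0.56703442 0.09212987] [np.float64(115.4), np.float64(24.8), np.float64(-65.0), np.float64(-154.8)]
pin -54.4 -64.3
notch -58.8 0.04382289752525908
disc 98 347.01020408163265 266.05102040816325 [0.56700767 0.0921499  0.038     ]
```

Everything agrees: centre (0.567, 0.0922), stud radius 33.8 mm, stud at 122.5°, and the target is 115.1° (pin at −64.9°). I'll push about 7° more, then back off and lift for a clear measurement.

>>> {"op": "step_arm", "data": {
  "rows": [
    {"dp": [0,-0.008,-0.018],"delta_rot": [0.12,0,0]},
    {"dp": [0,-0.016,-0.036],"delta_rot": [0.24,0,0]},
    {"dp": [0,-0.016,-0.036],"delta_rot": [0.24,0,0]},
    {"dp": [0,-0.016,-0.036],"delta_rot": [0.24,0,0]}
  ]
}}

```text
time: 8.15
ee_pos: [0.5349, 0.1155, 0.058]
orientation: [-0.159, -0.689, -0.159, 0.689]
contact_force: [-1.1, 1.0, 0.1]
gripper_width: 0.002
```

>>> {"op": "step_arm", "data": {
  "rows": [
    {"dp": [0,0,0.05],"delta_rot": [0,0,0]},
    {"dp": [-0.1,0,0.15],"delta_rot": [0,0,0]},
    {"dp": [-0.4,0,0.4],"delta_rot": [0,0,0]},
    {"dp": [-0.7,0,0.7],"delta_rot": [0,0,0]},
    {"dp": [-0.8,0,0.9],"delta_rot": [0,0,0]}
  ]
}}

```text
time: 8.65
ee_pos: [0.4372, 0.0679, 0.1574]
orientation: [0.159, 0.691, 0.158, -0.687]
contact_force: [-0.4, 0.0, 1.0]
gripper_width: -0.0
```

```bash
python3 - <<'E' 2>/dev/null
from m import *
plan([])
measure((.567,.0922))
f=grab_frame('scene'); save(f,'g.png',(280,210,410,320),5)
E
```

```text
t 8.65 p [0.4372 0.0679 0.1574] yaw -154.14 F [-0.4  0.   1. ] tilt [ 0.005  0.    -1.   ]
scene stud 0.83 [369.  263.9] [-10.3  31.9] 108.0
scene notch 0.89 [314.5 267.1] [ 33.1 -38.3] -49.2
scene top 0.78 [346.2 265.3] [-0.4 -1.9] -102.3
scene pin 0.75 [316.3 264.5] [ 19.1 -45.7] -67.3
scene depth>stud 69 [-14.9  30.6] 115.9
scene top z 682 0.03818831316051201
top stud 0.94 [267.8 253.3] [-17.7  29.5] 121.0
top notch 0.92 [302.3 234.7] [ 19.9 -34.2] -59.8
top top 0.96 [281.7 243.5] [3.8 4.8] 51.6
top pin 0.58 [306.3 233.4] [ 24.9 -41.7] -59.1
top depth>stud 43 [-16.1  31.3] 117.3
top top z 588 0.038367813712121265
```

View pics/g.png

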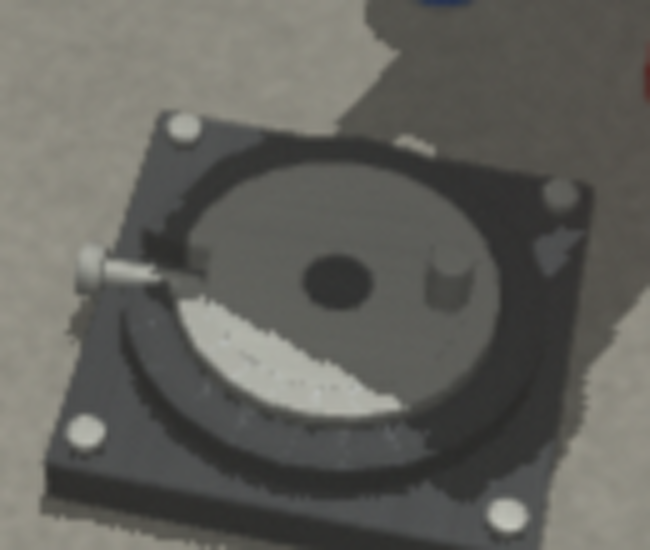

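The notch now overlaps the pin's inner end (crop ~190,268) and the stud is at (453,260), but shadow hides the detail. Depth puts the stud at 116–117° against the 115.1° target. One contrast-enhanced look from the top camera will settle it.

```bash
python3 - <<'E' 2>/dev/null
from m import *
an=lambda w: round(np.degrees(np.arctan2(w[1],w[0])),1)
for c in('scene','top'):
    f=grab_frame(c);P=cloud(f);v=f['pixels'].mean(2)
    R=np.hypot(P[...,0]-.567,P[...,1]-.0922)
    for h in(.053,.055,.0565):
        m=(R<.045)&(P[...,2]>h)&(P[...,2]<.062);w=P[m].mean(0)[:2]-[.567,.0922];print(c,h,m.sum(),np.round(w*1e3,1),an(w))
    m=(R<.016)&(abs(P[...,2]-.038)<.004)&(v<np.median(v[(R<.03)&(R>.015)])*.75)
    ys,xs=np.nonzero(m);print(c,'disc',m.sum(),world(f,(xs.mean(),ys.mean()),.038))
    # notch: pixels of die rim annulus with depth well below top
    m=(R>.040)&(R<.048)&(P[...,2]<.030);w=P[m][:,:2]-[.567,.0922];print(c,'low rim',m.sum(),an(w.mean(0)) if m.any() else '')
    if c=='top':
        im=f['pixels'][218:274,255:330,::-1];g=cv2.createCLAHE(3,(2,2)).apply(cv2.cvtColor(cv2.resize(im,None,fx=8,fy=8,interpolation=cv2.INTER_CUBIC),cv2.COLOR_BGR2GRAY));cv2.imwrite('pics/i.png',g)
E
```

```text
scene 0.053 67 [-15.   30.6] 116.1
scene 0.055 60 [-15.5  30.5] 117.0
scene 0.0565 50 [-16.   30.2] 117.9
scene disc 119 [0.56687023 0.09240117 0.038     ]
scene low rim 11 -71.2
top 0.053 44 [-15.9  31.1] 117.0
top 0.055 37 [-15.6  31.1] 116.6
top 0.0565 25 [-15.3  30.9] 116.4
top disc 101 [0.56823926 0.09357489 0.038     ]
top low rim 21 -57.8
```

View pics/i.png

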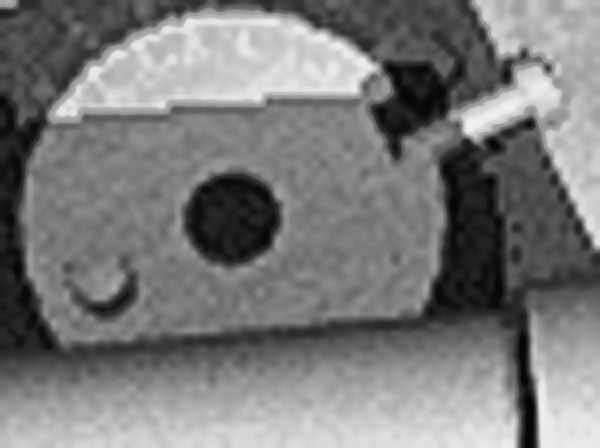

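In the enhanced top view the pin (crop ~430,142) lies at the lower edge of the notch (~392,120), so the die needs about 2° more clockwise, which agrees with depth. I'll go back behind the stud and push about 1.3 mm further.

Run:
```python
from h import *
plan([(.527,.112,.085,-156.4),(.527,.112,.058,-156.4),(.5362,.1161,.058,-156.4)],dec=3)
```

```text
t 9.3 p [0.4378 0.0686 0.1537] yaw -154.18 F [0.2 0.5 0.2] tilt [-0.001 -0.    -1.   ]
dp [0.564, -0.001, -0.815] rot 0.073 -> [0.5257 0.1113 0.086 ] -156.4
dp [0.008, -0.001, -0.012] rot 0.001 -> [0.527 0.112 0.085] -156.4
dp [0.225, 0.0, 0.0] rot 0.0 -> [0.527 0.112 0.058] -156.4
dp [0.0, -0.001, -0.084] rot 0.0 -> [0.5362 0.1162 0.058 ] -156.4
```

>>> {"op": "step_arm", "data": {
  "rows": [
    {"dp": [0.2,0,-0.3],"delta_rot": [0.07,0,0]},
    {"dp": [0.4,0,-0.6],"delta_rot": [0.07,0,0]},
    {"dp": [0.57,0,-0.825],"delta_rot": [0.07,0,0]},
    {"dp": [0.57,0,-0.825],"delta_rot": [0.07,0,0]}
  ]
}}

```text
time: 9.7
ee_pos: [0.5265, 0.1124, 0.0808]
orientation: [-0.145, -0.689, -0.146, 0.695]
contact_force: [-1.3, -0.6, -0.7]
gripper_width: -0.004
```

>>> {"op": "step_arm", "data": {
  "rows": [
    {"dp": [0.12,0,0],"delta_rot": [0,0,0]},
    {"dp": [0.225,0,0],"delta_rot": [0,0,0]},
    {"dp": [0.225,0,0],"delta_rot": [0,0,0]},
    {"dp": [0.225,0,0],"delta_rot": [0,0,0]}
  ]
}}

```text
time: 10.1
ee_pos: [0.5266, 0.1113, 0.0591]
orientation: [0.145, 0.692, 0.145, -0.692]
contact_force: [0.1, 0.7, -0.5]
gripper_width: 0.002
```

Run:
```python
from h import *
plan([(.5362,.1161,.058,-156.4)],dec=3)
```

```text
t 10.1 p [0.5266 0.1113 0.0591] yaw -156.31 F [ 0.1  0.7 -0.5] tilt [ 0. -0. -1.]
dp [0.009, -0.004, -0.089] rot 0.003 -> [0.5362 0.1161 0.058 ] -156.4
```

>>> {"op": "step_arm", "data": {
  "rows": [
    {"dp": [0.009,-0.004,-0.04],"delta_rot": [0,0,0]},
    {"dp": [0.009,-0.004,-0.07],"delta_rot": [0,0,0]},
    {"dp": [0.009,-0.004,-0.089],"delta_rot": [0,0,0]},
    {"dp": [0.009,-0.004,-0.089],"delta_rot": [0,0,0]},
    {"dp": [0.009,-0.004,-0.089],"delta_rot": [0,0,0]}
  ]
}}

```text
time: 10.6
ee_pos: [0.5365, 0.1164, 0.0576]
orientation: [0.145, 0.692, 0.145, -0.692]
contact_force: [-0.1, -0.2, -0.1]
gripper_width: -0.003
```

>>> {"op": "step_arm", "data": {
  "rows": [
    {"dp": [0,0,0.05],"delta_rot": [0,0,0]},
    {"dp": [-0.1,0,0.15],"delta_rot": [0,0,0]},
    {"dp": [-0.4,0,0.4],"delta_rot": [0,0,0]},
    {"dp": [-0.7,0,0.7],"delta_rot": [0,0,0]},
    {"dp": [-0.7,0,0.9],"delta_rot": [0,0,0]}
  ]
}}

```text
time: 11.1
ee_pos: [0.438, 0.0724, 0.1463]
orientation: [0.146, 0.695, 0.145, -0.689]
contact_force: [-0.0, -0.4, 0.1]
gripper_width: 0.001
```

```bash
cat > k.py <<'E'
from m import *
an=lambda w: round(np.degrees(np.arctan2(w[1],w[0])),1)
def studk(zs=.058):
  for c in('scene','top'):
    f=grab_frame(c);P=cloud(f)
    R=np.hypot(P[...,0]-.567,P[...,1]-.0922)
    for h in(.005,.003,.0015):
        m=(R<.045)&(P[...,2]>zs-h)&(P[...,2]<zs+.004);w=P[m].mean(0)[:2]-[.567,.0922];print(c,h,m.sum(),np.round(w*1e3,1),an(w))
    m=(R>.040)&(R<.048)&(P[...,2]<zs-.028);w=P[m][:,:2]-[.567,.0922];print(c,'low rim',m.sum(),an(w.mean(0)) if m.any() else '')
    m=(R<.026)&(abs(P[...,2]-zs+.02)<.008);print('topz',np.median(P[m][:,2]))
  return f
E
python3 - <<'E' 2>/dev/null
from k import *
f=studk()
im=f['pixels'][218:274,255:330,::-1];g=cv2.createCLAHE(3,(2,2)).apply(cv2.cvtColor(cv2.resize(im,None,fx=8,fy=8,interpolation=cv2.INTER_CUBIC),cv2.COLOR_BGR2GRAY));cv2.imwrite('pics/j.png',g)
plan([(.567,.0922,.1,-156.4),(.567,.0922,.06,-156.4)])
E
```

```text
scene 0.005 65 [-12.9  31.6] 112.3
scene 0.003 56 [-13.3  31.3] 113.0
scene 0.0015 47 [-13.5  31.4] 113.3
scene low rim 10 -74.9
topz 0.03806842539642472
top 0.005 44 [-13.6  31.8] 113.1
top 0.003 39 [-13.1  32. ] 112.3
top 0.0015 30 [-13.1  32.1] 112.2
top low rim 22 -59.9
topz 0.038115531824285315
t 11.2 p [0.436  0.0721 0.1427] yaw -156.34 F [ 0.7 -0.5 -0.4] tilt [ 0.002 -0.    -1.   ]
dp [0.3, 0.24, -0.91] rot 0.0 -> [0.5476 0.0896 0.1067] -156.3
dp [0.06, 0.04, -0.16] rot 0.0 -> [0.5671 0.0929 0.0995] -156.3
dp [0.33, 0.0, 0.0] rot 0.0 -> [0.5671 0.0929 0.0599] -156.3
```

View pics/j.png

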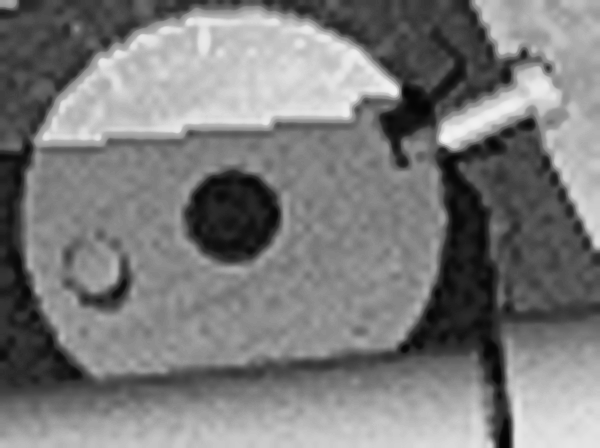

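The stud is now at crop (95,268), the disc at (231,215) and the notch at about (402,132). Depth gives 112–113°, but this camera is offset by about 1.5 mm at the disc centre, so I'll check by image points relative to the disc in the same picture.

```bash
python3 - <<'E' 2>/dev/null
from k import *
f=grab_frame('top')
g=lambda u,v,z: world(f,(255+(u+.5)/8-.5,218+(v+.5)/8-.5),z)[:2]
c=g(231,215,.038)
for n,s in(('now',(95,268)),):
    w=g(*s,.058)-c;print(n,an(w),np.hypot(*w))
print('c',c,'pin head/pin', an(g(540,85,.020)-c), an(g(445,138,.022)-c), an(g(540,85,.020)-g(445,138,.022)))
# where notch edges (top face, r=50 & 41) would be for 115 deg, in crop px
K=np.array([[f['fx'],0,f['cx']],[0,f['fy'],f['cy']],[0,0,1.]]);T=np.array(f['extrinsics'])
def pr(p): 
    q=cv2.projectPoints(np.array([p],float),cv2.Rodrigues(T[:3,:3])[0],T[:3,3],K,np.array(f['D'],float))[0].ravel();return np.round([(q[0]-255+.5)*8-.5,(q[1]-218+.5)*8-.5])
for th in(-61,-65,-69):
    a=np.radians(th);u=np.array([np.cos(a),np.sin(a)]);t=np.array([-u[1],u[0]])
    print(th,'notch corners',[pr([*(c+R*u+s*t),.038]).tolist() for R,s in((.0495,.007),(.041,.007),(.041,-.007),(.0495,-.007))])
a=np.radians(-65);u=np.array([np.cos(a),np.sin(a)])
print('pin top line',[pr([*(c+R*u),.025]).tolist() for R in(.0435,.06,.085)],'stud115',pr([*(c-.034*u),.058]))
im=cv2.cvtColor(cv2.imread('pics/j.png'),cv2.COLOR_BGR2GRAY)
f2=grab_frame('scene');h=lambda u,v,z: world(f2,(u,v),z)[:2]
# scene stud ellipse: bright top of stud by height mask
for ff,nm in((f,'top'),(f2,'scene')):
    P=cloud(ff);R=np.hypot(P[...,0]-.567,P[...,1]-.0922);m=((R<.045)&(P[...,2]>.0565)&(P[...,2]<.062));ys,xs=np.nonzero(m)
    v=ff['pixels'].mean(2);d=(R<.016)&(abs(P[...,2]-.038)<.004)&(v<.75*np.median(v[(R<.03)&(R>.015)]));yd,xd=np.nonzero(d)
    w=world(ff,(xs.mean(),ys.mean()),.058)[:2]-world(ff,(xd.mean(),yd.mean()),.038)[:2];print(nm,len(xs),'stud via px',an(w),np.hypot(*w))
E
```

```text
now 117.0 0.03411123574825575
c [0.56897953 0.09378752] pin head/pin -65.5 -67.8 -60.8
-61 notch corners [[398.0, 86.0], [367.0, 104.0], [397.0, 154.0], [428.0, 136.0]]
-65 notch corners [[407.0, 98.0], [375.0, 113.0], [401.0, 166.0], [433.0, 150.0]]
-69 notch corners [[415.0, 110.0], [381.0, 123.0], [404.0, 177.0], [437.0, 164.0]]
pin top line [[398.0, 146.0], [460.0, 116.0], [554.0, 71.0]] stud115 [ 93. 263.]
top 30 stud via px 114.9 0.033699238146916825
scene 45 stud via px 113.4 0.03421092444247621
```

The observed notch corners (405,95), (402,165) and (382,120) match the prediction for −65°, and the two cameras put the stud at 114.9° and 113.4°. That is inside tolerance, so I'll go over the centre and press.

>>> {"op": "step_arm", "data": {
  "rows": [
    {"dp": [0.08,0.08,-0.3],"delta_rot": [0,0,0]},
    {"dp": [0.15,0.16,-0.6],"delta_rot": [0,0,0]},
    {"dp": [0.3,0.24,-0.91],"delta_rot": [0,0,0]},
    {"dp": [0.3,0.24,-0.91],"delta_rot": [0,0,0]}
  ]
}}

```text
time: 11.7
ee_pos: [0.5498, 0.0909, 0.0984]
orientation: [-0.145, -0.688, -0.146, 0.696]
contact_force: [-0.2, -0.6, -1.6]
gripper_width: -0.0
```

Run:
```python
from k import *
plan([(.567,.0922,.075,-155)],dec=3)
```

```text
t 11.7 p [0.5498 0.0909 0.0984] yaw -156.28 F [-0.2 -0.6 -1.6] tilt [-0.01  -0.001 -1.   ]
dp [0.195, 0.047, -0.136] rot -0.043 -> [0.567  0.0923 0.075 ] -155.0
```

>>> {"op": "step_arm", "data": {
  "rows": [
    {"dp": [0.1,0.05,-0.14],"delta_rot": [0.04,0,0]},
    {"dp": [0.195,0.05,-0.14],"delta_rot": [0.04,0,0]},
    {"dp": [0.195,0.05,-0.14],"delta_rot": [0.04,0,0]},
    {"dp": [0.195,0.05,-0.14],"delta_rot": [0.04,0,0]}
  ]
}}

```text
time: 12.1
ee_pos: [0.5662, 0.0918, 0.0822]
orientation: [-0.138, -0.693, -0.138, 0.694]
contact_force: [-0.6, -0.1, 0.4]
gripper_width: 0.004
```

Run:
```python
from k import *
plan([(.567,.0922,.054,-156.3)],dec=3)
```

```text
t 12.1 p [0.5662 0.0918 0.0822] yaw -157.46 F [-0.6 -0.1  0.4] tilt [-0.001 -0.    -1.   ]
dp [0.235, -0.001, -0.008] rot -0.039 -> [0.567  0.0922 0.054 ] -156.3
```

>>> {"op": "step_arm", "data": {
  "rows": [
    {"dp": [0.1,0,-0.007],"delta_rot": [0,0,0]},
    {"dp": [0.18,0,-0.007],"delta_rot": [0,0,0]},
    {"dp": [0.225,0,-0.007],"delta_rot": [0,0,0]},
    {"dp": [0.225,0,-0.007],"delta_rot": [0,0,0]},
    {"dp": [0.225,0,-0.007],"delta_rot": [0,0,0]}
  ]
}}

```text
time: 12.6
ee_pos: [0.5676, 0.092, 0.0552]
orientation: [-0.138, -0.693, -0.138, 0.694]
contact_force: [0.1, -0.6, 0.9]
gripper_width: -0.001
```

>>> {"op": "step_arm", "data": {
  "rows": [
    {"dp": [0.01,0,0],"delta_rot": [0,0,0]},
    {"dp": [0.02,0,0],"delta_rot": [0,0,0]},
    {"dp": [0.02,0,0],"delta_rot": [0,0,0]}
  ]
}}

```text
time: 12.9
ee_pos: [0.5677, 0.092, 0.0528]
orientation: [0.138, 0.694, 0.138, -0.693]
contact_force: [-0.1, 0.1, -0.5]
gripper_width: -0.002
```

>>> {"op": "step_arm", "data": {
  "rows": [
    {"dp": [0.01,0,0],"delta_rot": [0,0,0]},
    {"dp": [0.015,0,0],"delta_rot": [0,0,0]},
    {"dp": [0.015,0,0],"delta_rot": [0,0,0]}
  ]
}}

```text
time: 13.2
ee_pos: [0.5681, 0.092, 0.052]
orientation: [0.138, 0.694, 0.138, -0.693]
contact_force: [-1.3, -0.7, 4.7]
gripper_width: 0.004
```

>>> {"op": "step_arm", "data": {
  "rows": [
    {"dp": [0.006,0,0],"delta_rot": [0,0,0]},
    {"dp": [0.012,0,0],"delta_rot": [0,0,0]},
    {"dp": [0.012,0,0],"delta_rot": [0,0,0]}
  ]
}}

```text
time: 13.5
ee_pos: [0.5684, 0.0921, 0.0512]
orientation: [0.138, 0.694, 0.138, -0.693]
contact_force: [-2.4, -0.6, 8.8]
gripper_width: -0.001
```

>>> {"op": "step_arm", "data": {
  "rows": [
    {"dp": [0.006,0,0],"delta_rot": [0,0,0]},
    {"dp": [0.012,0,0],"delta_rot": [0,0,0]},
    {"dp": [0.012,0,0],"delta_rot": [0,0,0]}
  ]
}}

```text
time: 13.8
ee_pos: [0.5684, 0.0921, 0.0498]
orientation: [0.138, 0.694, 0.138, -0.693]
contact_force: [-3.3, -0.5, 8.7]
gripper_width: 0.001
```

The pad is sliding at about 8.7 N and travel is already past the pin's 1 mm clearance. I'll keep pressing.

>>> {"op": "step_arm", "data": {
  "rows": [
    {"dp": [0.006,0,0],"delta_rot": [0,0,0]},
    {"dp": [0.012,0,0],"delta_rot": [0,0,0]},
    {"dp": [0.012,0,0],"delta_rot": [0,0,0]}
  ]
}}

```text
time: 14.1
ee_pos: [0.5684, 0.0921, 0.0484]
orientation: [0.138, 0.694, 0.138, -0.693]
contact_force: [-1.0, 0.4, 8.7]
gripper_width: 0.001
```

>>> {"op": "step_arm", "data": {
  "rows": [
    {"dp": [0.006,0,0],"delta_rot": [0,0,0]},
    {"dp": [0.012,0,0],"delta_rot": [0,0,0]},
    {"dp": [0.012,0,0],"delta_rot": [0,0,0]}
  ]
}}

```text
time: 14.4
ee_pos: [0.5685, 0.0921, 0.047]
orientation: [0.138, 0.694, 0.138, -0.693]
contact_force: [-3.1, -0.5, 8.2]
gripper_width: 0.001
```

>>> {"op": "step_arm", "data": {
  "rows": [
    {"dp": [0.005,0,0],"delta_rot": [0,0,0]},
    {"dp": [0.01,0,0],"delta_rot": [0,0,0]},
    {"dp": [0.01,0,0],"delta_rot": [0,0,0]}
  ]
}}

```text
time: 14.7
ee_pos: [0.5686, 0.0921, 0.0461]
orientation: [0.138, 0.694, 0.138, -0.693]
contact_force: [-2.6, -0.0, 9.5]
gripper_width: -0.0
```

>>> {"op": "step_arm", "data": {
  "rows": [
    {"dp": [0.005,0,0],"delta_rot": [0,0,0]},
    {"dp": [0.01,0,0],"delta_rot": [0,0,0]},
    {"dp": [0.01,0,0],"delta_rot": [0,0,0]}
  ]
}}

```text
time: 15.0
ee_pos: [0.569, 0.0922, 0.046]
orientation: [0.138, 0.695, 0.138, -0.692]
contact_force: [-5.6, -0.1, 15.8]
gripper_width: -0.0
```

It has hit a hard stop at TCP 0.046 m, the home height, with force rising to 16 N. I'll give one firmer press and then lift straight off.

>>> {"op": "step_arm", "data": {
  "rows": [
    {"dp": [0.006,0,0],"delta_rot": [0,0,0]},
    {"dp": [0.012,0,0],"delta_rot": [0,0,0]},
    {"dp": [0.012,0,0],"delta_rot": [0,0,0]}
  ]
}}

```text
time: 15.3
ee_pos: [0.5695, 0.0922, 0.046]
orientation: [0.138, 0.695, 0.138, -0.692]
contact_force: [-8.8, -0.7, 23.1]
gripper_width: 0.001
```

>>> {"op": "step_arm", "data": {
  "rows": [
    {"dp": [-0.05,0,0],"delta_rot": [0,0,0]},
    {"dp": [-0.15,0,0],"delta_rot": [0,0,0]},
    {"dp": [-0.4,0,0],"delta_rot": [0,0,0]},
    {"dp": [-0.7,0,0.2],"delta_rot": [0,0,0]},
    {"dp": [-1,0,0.5],"delta_rot": [0,0,0]}
  ]
}}

```text
time: 15.8
ee_pos: [0.5125, 0.0693, 0.1619]
orientation: [-0.138, -0.693, -0.138, 0.694]
contact_force: [0.8, -1.1, 1.6]
gripper_width: 0.002
```

>>> {"op": "step_arm", "data": {
  "rows": [
    {"dp": [0,0,0.4],"delta_rot": [0,0,0]},
    {"dp": [0,0,0.8],"delta_rot": [0,0,0]},
    {"dp": [0,0,0.8],"delta_rot": [0,0,0]}
  ]
}}

```text
time: 16.1
ee_pos: [0.4194, 0.0315, 0.1598]
orientation: [-0.138, -0.693, -0.138, 0.695]
contact_force: [0.3, 0.0, -0.4]
gripper_width: -0.003
```

```bash
python3 - <<'E' 2>/dev/null
from k import *
plan([])
studk(.052)
for c in('scene','top'):
    f=grab_frame(c);P=cloud(f);x=P[...,0]-.567;y=P[...,1]-.0922;R=np.hypot(x,y)
    m=(R>.054)&(R<.064)&(P[...,2]>.026);print(c,'ring z',np.median(P[m][:,2]))
    for k in range(4):
        a=np.arctan2(y,x);m=(R<.046)&(R>.02)&(a>-np.pi+k*np.pi/2)&(a<-np.pi+(k+1)*np.pi/2)&(P[...,2]>.026)&(P[...,2]<.042);print('  quad',k,round(float(np.median(P[m][:,2])),4))
    for q in('punch_a','bush'): print(q,[(np.round(world(f,d['at'],0)[:2],3),round(d['p'],2)) for d in pinpoint(c,q)[:2]])
    if c=='scene': save(f,'l.png',(270,160,490,410),2.4)
E
```

```text
t 16.1 p [0.4194 0.0315 0.1598] yaw -157.57 F [ 0.3  0.  -0.4] tilt [-0.003 -0.001 -1.   ]
scene 0.005 61 [-12.7  31.2] 112.1
scene 0.003 58 [-12.8  31.1] 112.4
scene 0.0015 43 [-12.9  30.8] 112.7
scene low rim 8 -70.2
topz 0.032068879443336015
top 0.005 44 [-13.8  31.7] 113.5
top 0.003 40 [-13.6  31.5] 113.3
top 0.0015 32 [-13.3  31.4] 112.9
top low rim 19 -67.4
topz 0.032317280217588604
scene ring z 0.03177019286583367
  quad 0 0.0321
  quad 1 0.0319
  quad 2 0.032
  quad 3 0.0321
punch_a [(array([0.397, 0.026]), 0.84), (array([0.506, 0.255]), 0.64)]
bush [(array([0.696, 0.193]), 0.73)]
top ring z 0.03180754786690078
  quad 0 0.032
  quad 1 0.0321
  quad 2 0.0321
  quad 3 0.0322
punch_a [(array([0.513, 0.254]), 0.97), (array([0.399, 0.023]), 0.49)]
bush [(array([0.699, 0.201]), 0.91)]
```

View pics/l.png

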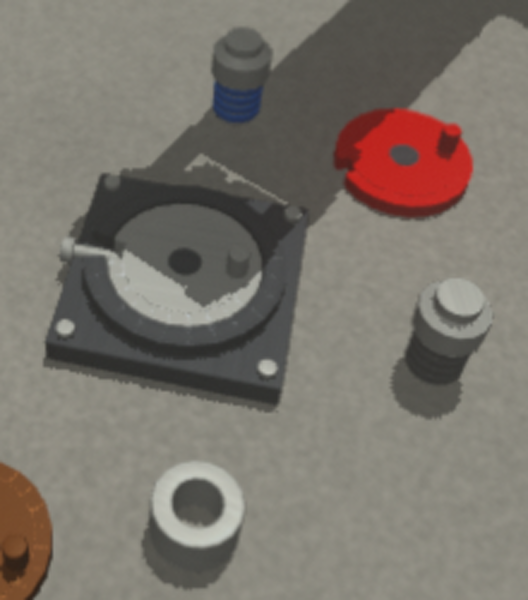

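The die is flush: its top is at 32.0–32.2 mm in all four quadrants, and the ring measures 31.8 mm. The pin (crop ~110,258) lies in the notch, and both punches, the bush and the look-alikes stand where they were. The arm is clear, so I'll hand it in.

```bash
python3 -c "
from workcell import order; print(order.finish_job())"
```

```text
the job is handed in; nothing more can be done
None
```

The die is turned, pressed fully home and left in its holder, and the job is handed in. It took about 16 s of the 48 s. No verdict is reported on hand-in.

- **Turning:** I pushed the stud about 118° clockwise with the shut fingertips until the notch stood over the key pin. The first push stopped about 2° short, so I backed off, checked, and nudged it round.
- **Pressing:** I pressed on the die's centre. The pad slid at about 8–9 N to a hard stop at the expected home height. I pressed on to 23 N there, then lifted straight off.
- **Last checks:** The die's top is at 32.0–32.2 mm in all four quadrants (ring measured 31.8 mm, nominal 32). The wrist force is near zero and the arm is clear. The punches and the bush read within about 1 cm of their first readings, which is network scatter, and the picture shows nothing disturbed.
- **Disagreements:** The two cameras differed by about 1.5–2 mm. The raw depth reading for the stud angle was 112–113.5°, against the 115° target, while disc-relative readings gave 113.4° and 114.9° (a hand-picked point gave 117°). The die going down fully settled this as within tolerance.

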